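# Index the still-life turntable to its next hole

### The arm

A 6-joint arm with a two-finger parallel gripper is mounted at the origin on the work surface. World frame = base frame: x ahead of the robot, y to its left, z up, the work surface at z = 0. Lengths are in m, angles in rad, forces in N, time in s.
With the tool pointing down it reaches from about 0.3 to 0.775 m from the base axis. Payload 14.6 kg.
Tool frame: the origin (TCP) lies at the very end of the fingers, on their centre line; the grasp point (between the pads) lies 19 mm behind it; z points along the fingers, y is the line along which they close (so a half turn about z gives the same grasp; the last joint's range is limited). The gripper opens to 94 mm and grips with 3 to 60 N. Pads are 16 mm wide; open, the fingers measure 119 mm over their backs; the gripper's body (75 mm by 177 mm) begins 78 mm behind the grasp point.
Start: joints at [-1.261, 0.3, 1.521, -0, 1.321, -0.067], TCP at [0.202, -0.511, 0.174] pointing down, gripper open.
Joint ranges: [-3.03, 3.03], [-0.79, 2.21], [0.23, 2.52], [-1.04, 4.18], [0, 3.07], [-2.55, 2.55]. Speed limits (rad/s): [2.22, 2.22, 2.57, 3.14, 3.14, 3.14].

### API

Orientations are given as [roll, pitch, yaw] about the fixed x, y, z axes, in that order (R = Rz(yaw) Ry(pitch) Rx(roll)).
In Python, from station import ctrl gives the robot as it stands.
- The arm moves only by the tool move_arm, never from a script. Its argument "increments" is a list of rows, each a list of 7 numbers: the opening, from 0 (shut) to 1 (fully open), then the shift along the tool's x, y, z in units of 50 mm (1.0 is 50 mm), then the turn, a rotation vector about the tool's x, y, z in rad. In form: [[claw, tx, ty, tz, rx, ry, rz], ...]. A call has 1 to 20 rows; each row shifts and turns the commanded pose from where the row before left it, along the tool's axes as they then stand; what a row does not reach is not made up. A row lasts 1/10 s, in which the tool goes at most 50 mm and 8.59 degrees, less where a joint would pass 70% of its speed; a pose out of reach is approached as far as the arm can. A call is refused whole if a number of a shift passes 1 or a number of a turn 0.15, either way. A call with a gripper value outside its range is refused whole. The fingers move at their own pace and stop on an object; "force" is the grip in N (left out, the last holds). Time passes only in rows, so rows that do not move let the fingers close. It gives the time, the measured TCP pose, the force, the opening and the grip force at its end, in the units of the state.
- ctrl.get_obs(): the state, without advancing time (a new reading comes with each control period).
- ctrl.camera(name): name is "side" or "top" or "wrist"; returns a dict with "color" (400x640x3 uint8, blue, green, red), "K" (3x3 intrinsics, pixels), "pose" (4x4, takes a point from camera to world coordinates); the wrist camera has in their place "tool_from_camera" (4x4, takes a point from camera to tool coordinates, whose origin is the TCP and whose axes are the flange's). Camera axes: x right, y down, z forward; pixel columns grow to the right and rows downward; lengths in m; the calibration is good to about 2 mm. A picture is of the moment at which its call begins: read the wrist's pose just before it. There is no depth.
- ctrl.hand_in(): hands the job in; it is judged then, once.
Trained networks look in a picture, given as the dict that the camera call returned (one of the last four; its "shot" number tells which), for a name from the list of things; names that differ only in an ending like _2 or _b are one class to them, and where a whole thing is asked for, a point or a joint stands for the part that bears it (a point fixed in the world has none). Each returns a list of dicts, best first, with "conf" (0 to 1); they miss things now and then, are a little off and sometimes report something else, mostly with a low value. They report only what shows in the picture. A call takes as long as a camera call. They do not tell look-alikes from the thing itself.
- ctrl.cut_out(name, picture): "mask" (400x640 bool, what is visible of it) and "centre" ([row, column] in pixels, amid what is visible of it).
The state is a dict: "time_s": time; "qpos": joint angles; "joint_vel": joint speeds; "tau": joint torques, N m; "ee_pos": TCP position; "eef_rot": TCP orientation; "force": force on the tool from outside, world axes, zero at the start; "moment": the same for the moment, N m; "grip_width": finger opening in m; "grip_force": force on a finger pad.
Only numpy, scipy, OpenCV 4.12 (cv2) and the standard library are available. Lean on these libraries where they do the work, as an engineer would, in place of code of your own. Each camera call takes 0.05 s, during which the arm holds its last target. There are 200 camera calls.

### The job

Show the class the next view of the vase: with a fingertip press the turntable's spring plunger in, turn the table anticlockwise (seen from above) to the very next hole, and let the plunger spring fully back up there. Nothing needs gripping and nothing is to be lifted; the vase must ride round standing where it is on the table, and the other things on the desk are left alone.

Things in the scene. Friction and masses are not known exactly. Their poses are not given: they have to be found in the camera images.
- turntable (a joint): Angle of the turning table about its upright axis, rad: 0 at the hole where it now stands (free play about 0.025 either way), growing anticlockwise seen from above; the next hole is at 0.785. It turns with light friction and stays where it is left; pushing at the stop takes 1 to 4 N.
- plunger (a joint): How far the plunger is pressed straight down, m: 0 up, 0.012 bottom; spring 4 N at the top, 8 N at the bottom. Up, it locks the table; pressed 9 mm or more, the table can turn. Once turned 0.1 rad the index plate keeps it down (about 7 mm in) without a finger; within 0.02 rad of the next hole, unless held down, it springs up by itself and locks again.
- plunger_top (a point): Centre of the top face of the plunger's round black cap (34 mm across), 138 mm from the table's axis, 100 mm above the desk when up; goes round with the table and down with the plunger. x points radially outwards, y along the anticlockwise way of turning, z up.
- stop_face (a point): Face of the steel stop, an upright plate (42 mm wide radially, 8 mm thick) on the anticlockwise side of the cap, 21 mm from the cap's centre; its top is 122 mm above the desk. This point is 110 mm above the desk; axes as plunger_top. A closed finger over the cap (pressing it or just above it), moved anticlockwise, bears on this face and takes the table along.
- table_centre (a point): Axis of the turning table at the top face of its plywood disc (190 mm across, top 80 mm above the desk). x points to the plunger, z up. A steel arm, 44 mm wide, sticks out from the disc to 165 mm from the axis, top 75 mm above the desk, and carries the plunger and, on a short foot beside it, the stop.
- index_plate (a point): Centre of the top of the fixed aluminium index plate under the disc, 244 mm across, 62 mm above the desk. It has 8 holes 45 degrees apart, 110 mm from the axis, seen as dark dots round its rim. A stud on the plunger sits in a hole from underneath.
- vase: Loose solid terracotta vase, 78 mm across and 112 mm high, 0.35 kg, standing near the middle of the disc. Origin at the centre of its foot, z up.
- water_pot: Loose yellow water pot on the desk, 76 mm across, 85 mm high; origin at the centre of its underside. To be left alone.
- paint_palette: Loose round blue paint palette, 104 mm across, 14 mm high, on the desk; origin at the centre of its underside. To be left alone.
- pencil_case: Loose black pencil case, 190 x 65 x 50 mm, on the desk, long along its x; origin at the centre of its underside. To be left alone.
- paint_brush: Loose paint brush, 190 mm long along its x, lying on the desk. To be left alone.
There are look-alikes about, which are no part of the job. Leave any turquoise look-alike of the vase alone.

How it is judged:
On the way, in this order (a step that is already met when the one before it is completed fails the run):
1. the plunger is pressed in while the table is still at its first hole (value of joint plunger above 0.006 m and value of joint turntable below 0.1 rad), for 0.05 s.
2. the table is between the two holes (value of joint turntable between 0.25 and 0.7 rad), for 0.1 s.
At the end, for the whole second after the job is handed in: The turntable stands at the next hole (0.785 rad from the first, within 0.05), the plunger is up again (less than 2 mm in), all at rest, and the vase stands upright within 40 mm of the table's axis (value of joint turntable between 0.7354 and 0.8354 rad and value of joint plunger below 0.002 m and velocity of joint turntable between -0.03 and 0.03 rad/s and angle between vase's own z axis and vertical below 0.1 rad and horizontal distance between vase and table_centre below 0.04 m and linear speed of vase below 0.02 m/s); the robot touches nothing.
It fails at once if the table is turned the wrong way (value of joint turntable below -0.12 rad).
It fails at once if the table is run on past the next hole (value of joint turntable above 0.9854 rad).
It fails at once if the vase is lifted off the table (height (world z) of vase above 0.095 m).
It fails at once if the vase is tipped or shoved from its place on the table (angle between vase's own z axis and vertical above 0.3 rad or horizontal distance between vase and table_centre above 0.045 m).
It fails at once if one of the other things on the desk is disturbed (distance of any of water_pot, paint_palette, pencil_case, paint_brush from where it was at the start of the episode above 0.02 m).
It also fails if it takes over 45 s, if anything falls off the work surface, if the arm or the gripper's body presses on something with over 40 N, if the wrist force passes 120 N, or if a joint passes its speed limit or range.

## Working session

There is one attempt and no reset: what is moved stays moved. The work goes in short steps, Python scripts to look and compute and a tool call to move; the robot and the scene stay as the last step left them, time stands still between calls to the robot, and variables do not carry over. Pictures are saved under pics/ and viewed, at most 12 in all, crops included, and the job is handed in when it is done.

Besides the shell and the picture viewer there is one more tool, called after ">>>" in YAML: its name, and indented under it one key for each argument. move_arm: Moves the arm, as the interface text tells. Its arguments: {"type":"object","properties":{"increments":{"type":"array","items":{"type":"array","items":{"type":"number"}}},"force":{"type":"number"}},"required":["increments"]}

```bash
mkdir -p pics; cat > h.py <<'E'
import numpy as np, cv2
from station import ctrl
def px2w(cam,row,col,z):
    K,T=cam["K"],np.array(cam["pose"])
    d=T[:3,:3]@np.linalg.inv(K)@np.array([col,row,1.])
    o=T[:3,3]; return o+d*(z-o[2])/d[2]
def w2px(cam,p):
    T=np.linalg.inv(cam["pose"]); c=cam["K"]@(T[:3,:3]@np.array(p)+T[:3,3]); return c[1]/c[2],c[0]/c[2]
E
python3 - <<'E'
from h import *
for n in ["top","side"]:
    c=ctrl.camera(n); cv2.imwrite(f"pics/{n}1.png",c["color"])
    for k,z in [("plunger_top",.1),("turntable",.08),("vase",.05),("water_pot",.085),("paint_palette",.014),("pencil_case",.05),("paint_brush",.01)]:
        for r in ctrl.cut_out(k,c)[:3]:
            print(n,k,round(r["conf"],2),np.round(r["centre"]),px2w(c,*r["centre"],z).round(3),r["mask"].sum())
o=ctrl.get_obs(); print(o)
E
```

```text
top plunger_top 0.58 [205. 402.] [ 0.566 -0.241  0.1  ] 79
top turntable 0.61 [223. 351.] [ 0.508 -0.084  0.08 ] 2771
top vase 0.6 [156. 361.] [ 0.731 -0.119  0.05 ] 453
top vase 0.57 [222. 360.] [ 0.512 -0.115  0.05 ] 519
top water_pot 0.72 [187. 199.] [0.618 0.402 0.085] 513
top paint_palette 0.88 [244. 444.] [ 0.445 -0.395  0.014] 813
top paint_palette 0.16 [184. 200.] [0.637 0.42  0.014] 534
top pencil_case 0.61 [249. 203.] [0.421 0.39  0.05 ] 1193
top paint_brush 0.59 [189. 440.] [ 0.628 -0.387  0.01 ] 509
side turntable 0.73 [206. 357.] [ 0.487 -0.078  0.08 ] 2061
side vase 0.75 [179. 290.] [ 0.736 -0.118  0.05 ] 714
side water_pot 0.66 [309. 198.] [0.6   0.417 0.085] 1398
side water_pot 0.18 [206. 357.] [ 0.484 -0.072  0.085] 2108
side paint_palette 0.75 [178. 415.] [ 0.435 -0.384  0.014] 491
side pencil_case 0.6 [358. 275.] [0.409 0.406 0.05 ] 3164
side paint_brush 0.68 [158. 357.] [ 0.653 -0.395  0.01 ] 289
{'time_s': 0.8, 'qpos': array([-1.26060951e+00,  2.99926496e-01,  1.52096459e+00,  3.02339975e-05,
        1.32069379e+00, -6.66058503e-02]), 'joint_vel': array([-3.36820722e-04, -2.25069974e-04,  8.67364315e-04, -1.00544388e-03,
       -5.49448785e-04,  8.51465334e-05]), 'tau': array([-1.91290572e-03, -5.31633389e+01, -3.52903926e+01,  7.08041154e-02,
        2.12226610e-02, -1.72846995e-05]), 'ee_pos': array([ 0.20237175, -0.51142309,  0.17354603]), 'eef_rot': array([ 3.14158294e+00, -2.87106530e-05,  3.76785187e-01]), 'force': array([-0.28686182, -0.52970313,  0.15506136]), 'moment': array([ 0.02299371, -0.07778165,  0.00095505]), 'grip_force': 0.0, 'grip_width': 0.09404495902801369}
```

```bash
python3 - <<'E'
import cv2
a=cv2.imread("pics/top1.png")[120:290,250:490]; cv2.imwrite("pics/t1c.png",cv2.resize(a,None,fx=3.3,fy=3.3,interpolation=cv2.INTER_CUBIC))
a=cv2.imread("pics/side1.png")[110:290,240:480]; cv2.imwrite("pics/s1c.png",cv2.resize(a,None,fx=3.3,fy=3.3,interpolation=cv2.INTER_CUBIC))
E
```

```text
(no output)
```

View pics/t1c.png

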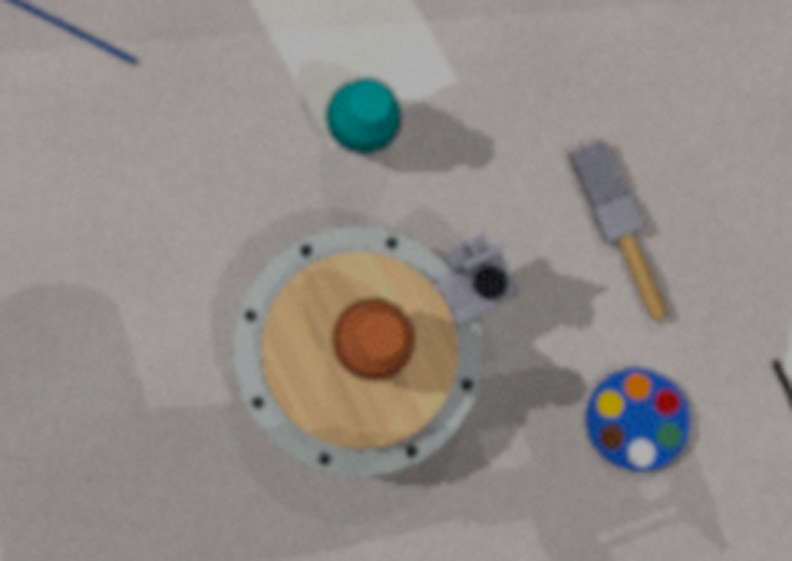

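View pics/s1c.png

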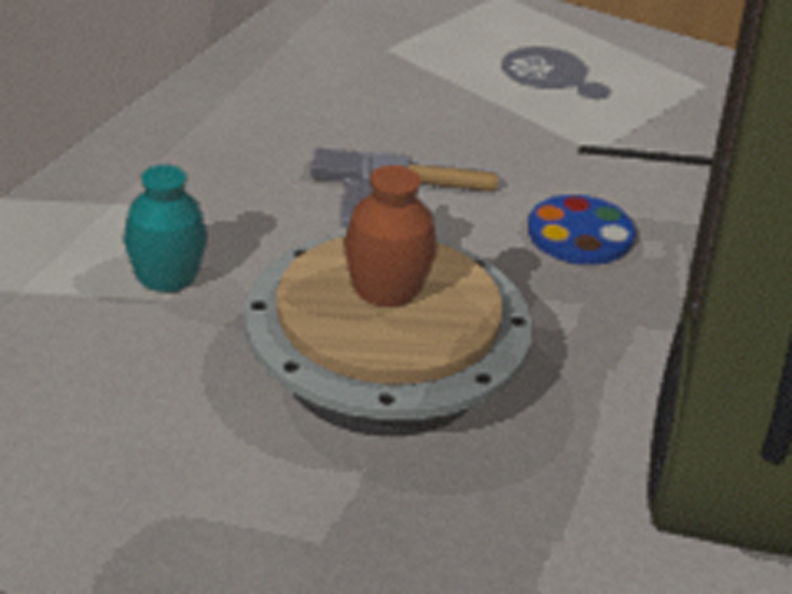

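The top crop shows the terracotta vase on the disc, with seven index holes round the plate rim. The black cap is at crop (489,281), with the stop up-left of it on the anticlockwise side. The turquoise vase is well clear at (364,115). I'll fit the table pose from the seven holes and check it against the cap.

```bash
python3 - <<'E'
from h import *
from scipy.optimize import least_squares
c=ctrl.camera("top"); g=cv2.cvtColor(c["color"],cv2.COLOR_BGR2GRAY).astype(float)
P=[]
for x,y in [(391,243),(306,250),(250,315),(258,402),(324,459),(411,451),(467,384)]:
    u,v=250+x/3.3-.35,120+y/3.3-.35; i,j=round(v),round(u)
    w=g[i-3:i+4,j-3:j+4]; w=np.clip(np.median(w)-20-w,0,None); yy,xx=np.mgrid[i-3:i+4,j-3:j+4]
    P.append(px2w(c,(w*yy).sum()/w.sum(),(w*xx).sum()/w.sum(),.062)[:2])
P=np.array(P); k=np.arange(1,8)
def f(p): a=p[2]+k*np.pi/4; return (p[:2]+.11*np.c_[np.cos(a),np.sin(a)]-P).ravel()
s=least_squares(f,[.5,-.1,-1.08]); C,a=s.x[:2],s.x[2]; print(s.x,np.abs(s.fun).max())
cap=C+.138*np.array([np.cos(a),np.sin(a)]); print("cap",cap)
i,j=205,398; w=g[i-6:i+7,j-6:j+7]; w=(w<45)*1.; yy,xx=np.mgrid[i-6:i+7,j-6:j+7]
print("cap img",px2w(c,(w*yy).sum()/w.sum(),(w*xx).sum()/w.sum(),.1),w.sum(),g[i,j])
o=ctrl.get_obs();d=cap-o["ee_pos"][:2];y=o["eef_rot"][2]
print("tool shift now",d@[np.cos(y),np.sin(y)],d@[np.sin(y),-np.cos(y)],"yaw target",a+np.pi)
for r in ctrl.cut_out("vase",c)[:3]: print(px2w(c,*r["centre"],.17))
E
```

```text
[ 0.50087906 -0.10737211 -1.08339679] 0.0009221658957269674
cap [ 0.56550858 -0.22930253]
cap img [ 0.56505095 -0.22899998  0.1       ] 66.0 24.0
tool shift now 0.44146434585917815 -0.12869476846477157 yaw target 2.0581958594543734
[ 0.71350985 -0.10474884  0.17      ]
[ 0.49795051 -0.11292179  0.17      ]
[0.60720006 0.3646417  0.17      ]
```

>>> move_arm:
  increments:
    - [0, 0.589, -0.1716, 0, 0, 0, 0]
    - [0, 0.589, -0.1716, 0, 0, 0, 0]
    - [0, 0.589, -0.1716, 0, 0, 0, 0]
    - [0, 0.589, -0.1716, 0, 0, 0, 0]
    - [0, 0.589, -0.1716, 0, 0, 0, 0]
    - [0, 0.589, -0.1716, 0, 0, 0, 0]
    - [0, 0.589, -0.1716, 0, 0, 0, 0]
    - [0, 0.589, -0.1716, 0, 0, 0, 0]
    - [0, 0.589, -0.1716, 0, 0, 0, 0]
    - [0, 0.589, -0.1716, 0, 0, 0, 0]
    - [0, 0.589, -0.1716, 0, 0, 0, 0]
    - [0, 0.589, -0.1716, 0, 0, 0, 0]
    - [0, 0.589, -0.1716, 0, 0, 0, 0]
    - [0, 0.589, -0.1716, 0, 0, 0, 0]
    - [0, 0.589, -0.1716, 0, 0, 0, 0]
    - [0, 0, 0, 0, 0, 0, 0]

```text
time_s: 2.5
ee_pos: [0.5676, -0.2269, 0.1731]
eef_rot: [-3.141, -0.0, 0.38]
force: [-0.0, 0.3, 0.0]
grip_width: 0.0002
grip_force: 0.0
```

>>> move_arm:
  increments:
    - [0, 0, 0, 0, 0, 0, -0.14]
    - [0, 0, 0, 0, 0, 0, -0.14]
    - [0, 0, 0, 0, 0, 0, -0.14]
    - [0, 0, 0, 0, 0, 0, -0.14]
    - [0, 0, 0, 0, 0, 0, -0.14]
    - [0, 0, 0, 0, 0, 0, -0.14]
    - [0, 0, 0, 0, 0, 0, -0.14]
    - [0, 0, 0, 0, 0, 0, -0.14]
    - [0, 0, 0, 0, 0, 0, -0.14]
    - [0, 0, 0, 0, 0, 0, -0.14]
    - [0, 0, 0, 0, 0, 0, -0.14]
    - [0, 0, 0, 0, 0, 0, -0.14]
    - [0, 0, 0, 0, 0, 0, 0]

```text
time_s: 3.8
ee_pos: [0.5653, -0.2297, 0.1735]
eef_rot: [-3.141, -0.0, 2.059]
force: [-0.1, 0.4, 0.0]
grip_width: 0.0003
grip_force: 0.0
```

```bash
cat > st.py <<'E'
from h import *
C=np.array([.5009,-.1074])
def st():
    o=ctrl.get_obs(); d=o["ee_pos"][:2]-C; t=np.arctan2(d[1],d[0])
    print(round(o["time_s"],2),"TCP",o["ee_pos"].round(4),"r",np.hypot(*d).round(4),"ang rel",(t+1.0834).round(4),"yaw rel",(o["eef_rot"][2]-2.0582).round(4),"rp",o["eef_rot"][:2].round(3),"F",o["force"].round(2),"w",o["grip_width"].round(4))
    y=o["eef_rot"][2]; return o
if __name__=="__main__": st()
E
python3 - <<'E'
from st import *
o=st(); c=ctrl.camera("wrist"); T=np.array(c["tool_from_camera"]); cv2.imwrite("pics/w1.png",c["color"])
from scipy.spatial.transform import Rotation as R
M=np.eye(4); M[:3,:3]=R.from_euler("xyz",o["eef_rot"]).as_matrix(); M[:3,3]=o["ee_pos"]; c["pose"]=M@T
for z,n,p in [(.1,"cap",[.5655,-.2293,.1]),(.1,"tcp",o["ee_pos"])]: print(n,w2px(c,p))
for r in ctrl.cut_out("plunger_top",c)[:2]: print(r["conf"],r["centre"],px2w(c,*r["centre"],.1))
E
```

```text
Traceback (most recent call last):
  File "st.py", line 5, in st
    print(round(o["time_s"],2),"TCP",o["ee_pos"].round(4),"r",np.hypot(*d).round(4),"ang rel",(t+1.0834).round(4),"yaw rel",(o["eef_rot"][2]-2.0582).round(4),"rp",o["eef_rot"][:2].round(3),"F",o["force"].round(2),"w",o["grip_width"].round(4))
                                                                                                                                                                                                                         ^^^^^^^^^^^^^^^^^^^^^
AttributeError: 'float' object has no attribute 'round'
```

```bash
sed -i 's/,"w",o\["grip_width"\].round(4)//' st.py
python3 - <<'E'
from st import *
o=st(); c=ctrl.camera("wrist"); T=np.array(c["tool_from_camera"]); cv2.imwrite("pics/w1.png",c["color"])
from scipy.spatial.transform import Rotation as R
M=np.eye(4); M[:3,:3]=R.from_euler("xyz",o["eef_rot"]).as_matrix(); M[:3,3]=o["ee_pos"]; p=M@T
for r in ctrl.cut_out("plunger_top",c)[:2]: print(r["conf"],r["centre"],px2w(dict(c,pose=p),*r["centre"],.1))
print(w2px(dict(c,pose=p),[.5655,-.2293,.1]),w2px(dict(c,pose=p),o["ee_pos"]))
E
```

```text
3.8 TCP [ 0.5653 -0.2297  0.1735] r 0.1382 ang rel -0.0023 yaw rel 0.0005 rp [-3.141 -0.   ] F [-0.06  0.4   0.01]
0.82 [191.2, 317.7] [ 0.56183971 -0.22532689  0.1       ]
(np.float64(196.72388314188075), np.float64(319.20221642425435)) (np.float64(223.47737507637626), np.float64(318.8693688830387))
```

View pics/w1.png

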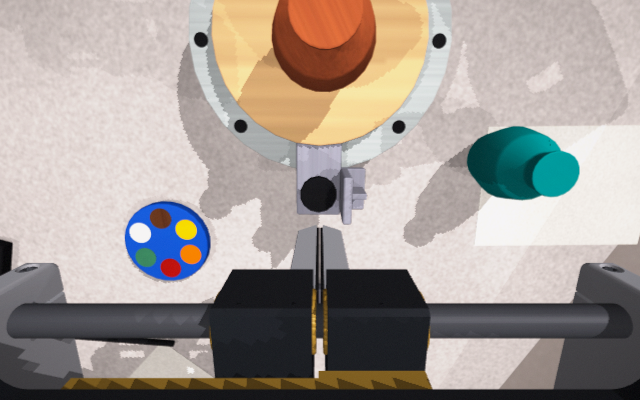

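The wrist view shows the cap at (318,194) and the stop just right of it, on the tool's +y side, which is anticlockwise. The fingertips are aligned with the cap, so I'll press now.

>>> move_arm:
  increments:
    - [0, 0.02, 0, 0.35, 0, 0, 0]
    - [0, 0, 0, 0.35, 0, 0, 0]
    - [0, 0, 0, 0.35, 0, 0, 0]
    - [0, 0, 0, 0.35, 0, 0, 0]
    - [0, 0, 0, 0.1, 0, 0, 0]
    - [0, 0, 0, 0.1, 0, 0, 0]
    - [0, 0, 0, 0.08, 0, 0, 0]
    - [0, 0, 0, 0, 0, 0, 0]
    - [0, 0, 0, 0, 0, 0, 0]

```text
time_s: 4.8
ee_pos: [0.5655, -0.2284, 0.0901]
eef_rot: [3.141, 0.001, 2.056]
force: [-0.5, 0.3, -0.2]
grip_width: 0.0006
grip_force: 0.0
```

```bash
python3 st.py
```

```text
4.8 TCP [ 0.5655 -0.2284  0.0901] r 0.1372 ang rel 0.003 yaw rel -0.0017 rp [3.141e+00 1.000e-03] F [-0.45  0.34 -0.17]
```

The force reads almost zero, so the finger may not be on the cap. I'll look.

```bash
python3 - <<'E'
from st import *
c=ctrl.camera("wrist"); cv2.imwrite("pics/w2.png",c["color"][100:300,200:460].repeat(3,0).repeat(3,1))
o=st(); print(o["tau"],o["moment"])
E
```

```text
4.85 TCP [ 0.5655 -0.2284  0.0901] r 0.1372 ang rel 0.003 yaw rel -0.0017 rp [3.141e+00 1.000e-03] F [-0.27 -0.63 -0.19]
[-1.51418085e-02 -6.25949121e+01 -3.33573532e+01  2.90054746e-02
  6.60921657e-02  9.65342391e-03] [ 0.00043377 -0.12036193 -0.01540271]
```

View pics/w2.png

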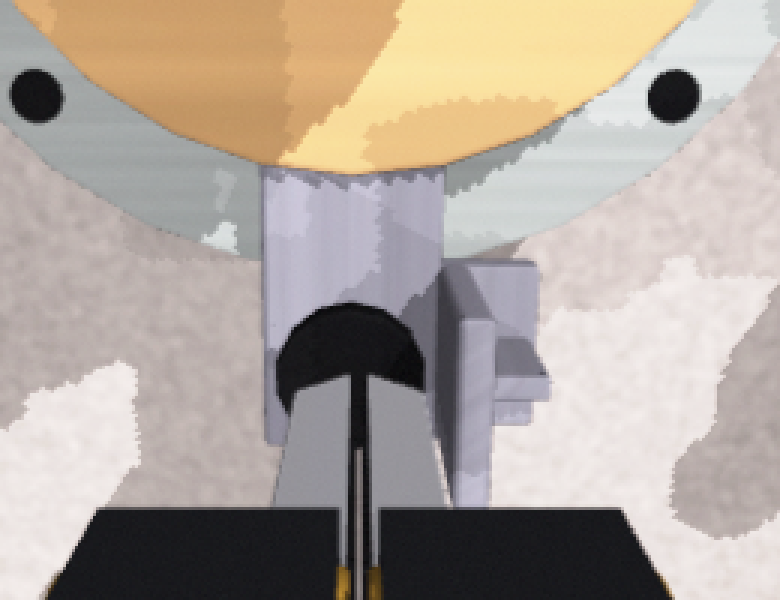

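```bash
python3 - <<'E'
from st import *
from scipy.spatial.transform import Rotation as R
o=st(); c=ctrl.camera("wrist"); T=np.array(c["tool_from_camera"]); print(T.round(3),c["K"])
M=np.eye(4); M[:3,:3]=R.from_euler("xyz",o["eef_rot"]).as_matrix(); M[:3,3]=o["ee_pos"]; c["pose"]=M@T
def crop(p): r,q=w2px(c,p); return ((q-200)*3).round(0),((r-100)*3).round(0)
e=np.array([np.cos(-1.0834),np.sin(-1.0834)]); t=np.array([-e[1],e[0]])
for z in (.1,.09,.08):
    for r,s in [(.121,0),(.138,-.017),(.138,.017),(.155,0)]: print(z,r,s,crop([*(C+r*e+s*t),z]))
print("hole+1",[crop([*(C+.11*np.array([np.cos(a),np.sin(a)])),.062]) for a in (-1.0834-np.pi/4,-1.0834+np.pi/4)])
print("arm end corner",crop([*(C+.165*e-.022*t),.075]),"stop top",[crop([*(C+(.138+d)*e+.021*t),.122]) for d in(-.021,.021)])
print("tip",crop(o["ee_pos"]))
E
```

```text
4.85 TCP [ 0.5655 -0.2284  0.0901] r 0.1372 ang rel 0.003 yaw rel -0.0017 rp [3.141e+00 1.000e-03] F [-0.27 -0.63 -0.19]
[[-0.001 -0.968 -0.252  0.074]
 [ 1.    -0.001  0.001  0.   ]
 [-0.001 -0.252  0.968 -0.211]
 [ 0.     0.     0.     1.   ]] [[319.98401351   0.         319.21577457]
 [  0.         319.98401351 197.32698882]
 [  0.           0.           1.        ]]
0.1 0.121 0 (np.float64(355.0), np.float64(315.0))
0.1 0.138 -0.017 (np.float64(278.0), np.float64(389.0))
0.1 0.138 0.017 (np.float64(431.0), np.float64(388.0))
0.1 0.155 0 (np.float64(355.0), np.float64(459.0))
0.09 0.121 0 (np.float64(355.0), np.float64(303.0))
0.09 0.138 -0.017 (np.float64(282.0), np.float64(374.0))
0.09 0.138 0.017 (np.float64(428.0), np.float64(373.0))
0.09 0.155 0 (np.float64(355.0), np.float64(441.0))
0.08 0.121 0 (np.float64(355.0), np.float64(292.0))
0.08 0.138 -0.017 (np.float64(285.0), np.float64(360.0))
0.08 0.138 0.017 (np.float64(425.0), np.float64(360.0))
0.08 0.155 0 (np.float64(355.0), np.float64(425.0))
hole+1 [(np.float64(37.0), np.float64(104.0)), (np.float64(671.0), np.float64(102.0))]
arm end corner (np.float64(269.0), np.float64(454.0)) stop top [(np.float64(462.0), np.float64(326.0)), (np.float64(457.0), np.float64(522.0))]
tip (np.float64(357.0), np.float64(370.0))
```

>>> move_arm:
  increments:
    - [0, 0, 0, 0.02, 0, 0, 0]
    - [0, 0, 0, 0, 0, 0, 0]

```text
time_s: 5.1
ee_pos: [0.5653, -0.2283, 0.0886]
eef_rot: [3.142, 0.0, 2.057]
force: [1.3, -0.1, -0.8]
grip_width: 0.0005
grip_force: 0.0
```

>>> move_arm:
  increments:
    - [0, 0, 0, 0.02, 0, 0, 0]
    - [0, 0, 0, 0, 0, 0, 0]

```text
time_s: 5.3
ee_pos: [0.5652, -0.2283, 0.0874]
eef_rot: [-3.141, -0.0, 2.057]
force: [-0.3, 0.1, -0.4]
grip_width: 0.0004
grip_force: 0.0
```

```bash
python3 - <<'E'
from st import *
st(); c=ctrl.camera("wrist")
a=c["color"][170:270,250:400]; cv2.imwrite("pics/w3.png",cv2.resize(cv2.convertScaleAbs(a,alpha=1.3,beta=25),None,fx=5,fy=5,interpolation=cv2.INTER_CUBIC))
E
```

```text
5.3 TCP [ 0.5652 -0.2283  0.0874] r 0.137 ang rel 0.0016 yaw rel -0.0015 rp [-3.141 -0.   ] F [-0.29  0.09 -0.38]
```

View pics/w3.png

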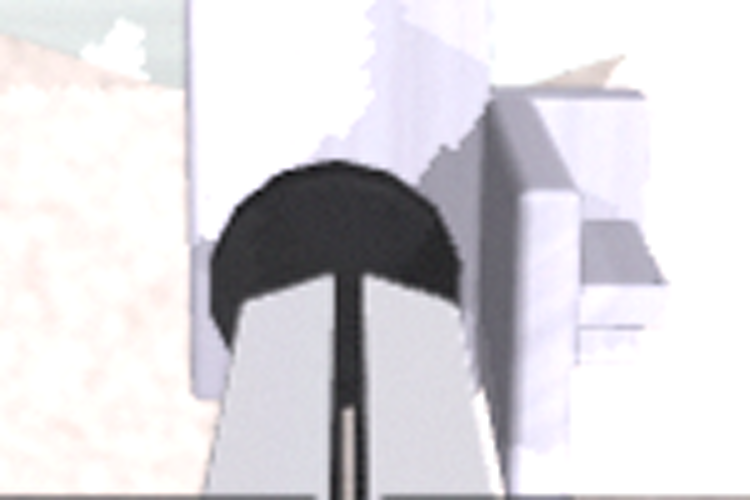

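```bash
python3 - <<'E'
import cv2
a=cv2.imread("pics/w1.png")[170:270,250:400]; cv2.imwrite("pics/w1c.png",cv2.resize(a,None,fx=5,fy=5,interpolation=cv2.INTER_CUBIC))
E
```

```text
(no output)
```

View pics/w1c.png

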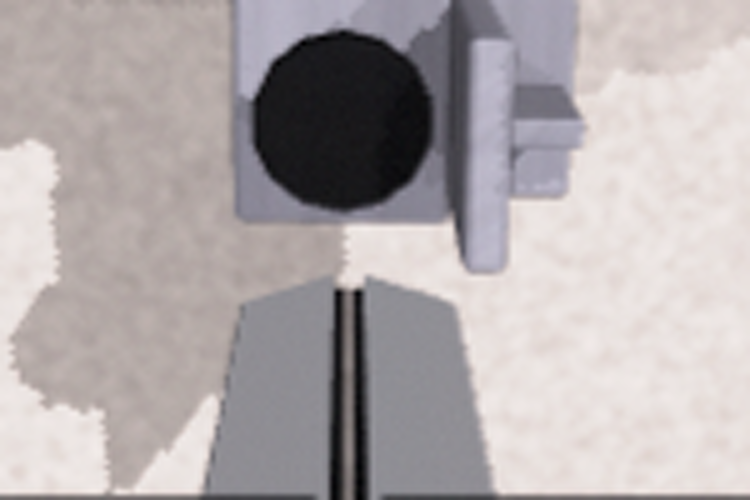

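The gap between the fingers shows black cap now and bright desk before, so they are over the cap. But the cap hasn't moved and there is no force, so the real fingertip end looks higher than the nominal TCP. I'll keep going down until the force shows.

>>> move_arm:
  increments:
    - [0, 0, 0, 0.04, 0, 0, 0]
    - [0, 0, 0, 0.04, 0, 0, 0]
    - [0, 0, 0, 0.04, 0, 0, 0]
    - [0, 0, 0, 0, 0, 0, 0]

```text
time_s: 5.75
ee_pos: [0.5651, -0.2282, 0.0811]
eef_rot: [-3.141, -0.0, 2.057]
force: [-0.3, -0.2, 0.4]
grip_width: 0.0003
grip_force: 0.0
```

>>> move_arm:
  increments:
    - [0, 0, 0, 0.04, 0, 0, 0]
    - [0, 0, 0, 0.04, 0, 0, 0]
    - [0, 0, 0, 0.04, 0, 0, 0]
    - [0, 0, 0, 0, 0, 0, 0]

```text
time_s: 6.15
ee_pos: [0.5651, -0.2282, 0.0752]
eef_rot: [-3.141, -0.0, 2.057]
force: [0.2, 0.2, 0.5]
grip_width: 0.0003
grip_force: 0.0
```

```bash
python3 - <<'E'
from st import *
st(); c=ctrl.camera("wrist")
a=c["color"][170:270,250:400]; cv2.imwrite("pics/w4.png",cv2.resize(cv2.convertScaleAbs(a,alpha=1.1,beta=10),None,fx=5,fy=5,interpolation=cv2.INTER_CUBIC))
E
```

```text
6.15 TCP [ 0.5651 -0.2282  0.0752] r 0.1369 ang rel 0.0012 yaw rel -0.0014 rp [-3.141 -0.   ] F [0.19 0.23 0.47]
```

View pics/w4.png

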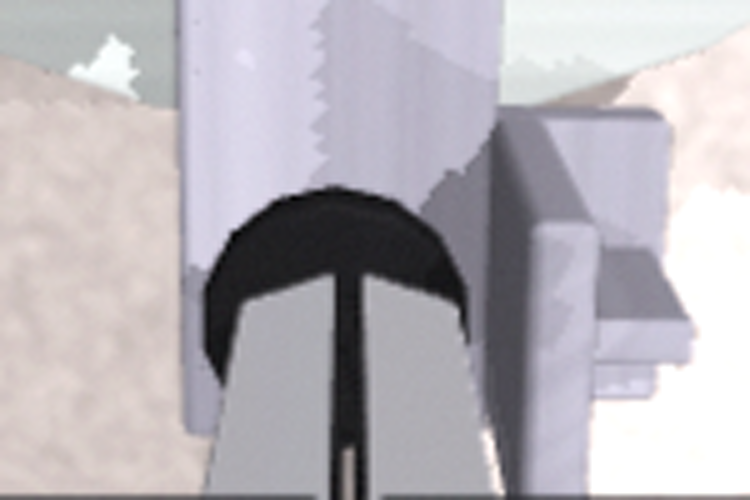

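The cap is still at full height and getting larger in view. From its scale, the fingertip end sits about 25 mm above the nominal TCP. I'll keep going down in small steps.

>>> move_arm:
  increments:
    - [0, 0, 0, 0.04, 0, 0, 0]
    - [0, 0, 0, 0.04, 0, 0, 0]
    - [0, 0, 0, 0, 0, 0, 0]

```text
time_s: 6.5
ee_pos: [0.5652, -0.2282, 0.0712]
eef_rot: [-3.141, -0.0, 2.057]
force: [0.3, 0.5, -0.2]
grip_width: 0.0003
grip_force: 0.0
```

>>> move_arm:
  increments:
    - [0, 0, 0, 0.04, 0, 0, 0]
    - [0, 0, 0, 0.04, 0, 0, 0]
    - [0, 0, 0, 0, 0, 0, 0]

```text
time_s: 6.8
ee_pos: [0.5654, -0.2284, 0.0676]
eef_rot: [3.141, 0.0, 2.057]
force: [-0.3, 0.2, 3.9]
grip_width: 0.0006
grip_force: 1.8
```

First contact is at TCP z ≈ 0.0675 with 3.9 N, which matches the spring preload. Now I'll press about 10.5 mm.

>>> move_arm:
  increments:
    - [0, 0, 0, 0.05, 0, 0, 0]
    - [0, 0, 0, 0.05, 0, 0, 0]
    - [0, 0, 0, 0.05, 0, 0, 0]
    - [0, 0, 0, 0.04, 0, 0, 0]
    - [0, 0, 0, 0, 0, 0, 0]

```text
time_s: 7.3
ee_pos: [0.5655, -0.2284, 0.0581]
eef_rot: [3.141, 0.0, 2.057]
force: [-0.8, 1.2, 6.7]
grip_width: 0.0004
grip_force: 3.3
```

>>> move_arm:
  increments:
    - [0, 0, 0, 0.03, 0, 0, 0]
    - [0, 0, 0, 0, 0, 0, 0]
    - [0, 0, 0, 0, 0, 0, 0]

```text
time_s: 7.6
ee_pos: [0.5656, -0.2283, 0.0569]
eef_rot: [3.141, 0.001, 2.057]
force: [-0.7, 1.3, 6.6]
grip_width: 0.0
grip_force: 3.5
```

>>> move_arm:
  increments:
    - [0, 0.001, 0.082, 0, 0, 0, -0.03]
    - [0, 0.001, 0.082, 0, 0, 0, -0.03]
    - [0, 0.001, 0.082, 0, 0, 0, -0.03]
    - [0, 0.001, 0.082, 0, 0, 0, -0.03]
    - [0, 0, 0, 0, 0, 0, 0]

```text
time_s: 8.1
ee_pos: [0.5799, -0.2195, 0.0569]
eef_rot: [3.141, 0.0, 2.178]
force: [-1.3, 2.3, 7.8]
grip_width: 0.0006
grip_force: 3.6
```

```bash
python3 - <<'E'
from st import *
st(); c=ctrl.camera("wrist")
a=c["color"][120:270,210:430]; cv2.imwrite("pics/w5.png",cv2.resize(a,None,fx=3.5,fy=3.5,interpolation=cv2.INTER_CUBIC))
E
```

```text
8.1 TCP [ 0.5799 -0.2195  0.0569] r 0.1371 ang rel 0.1263 yaw rel 0.1201 rp [3.141 0.   ] F [-1.34  2.33  7.82]
```

View pics/w5.png

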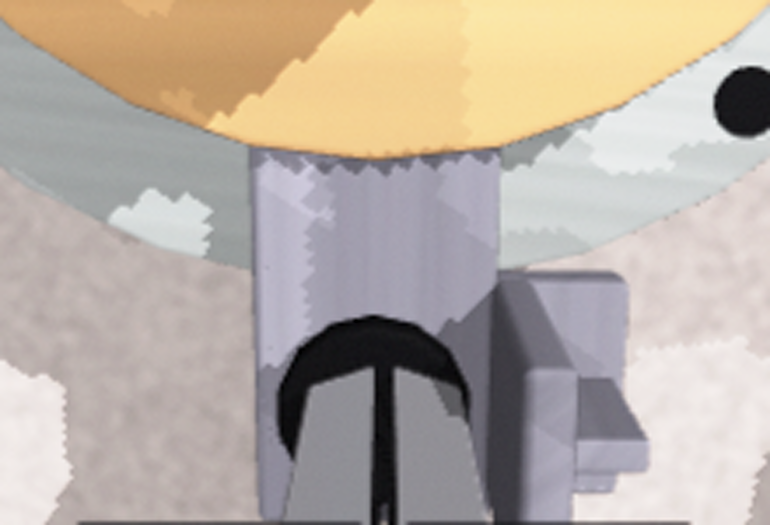

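The table has already come round with the finger, to about 0.11 rad, so it is unlocked. I'll go on to about 0.4 rad, then lift the finger clear of the cap but still below the stop's top.

>>> move_arm:
  increments:
    - [0, 0.001, 0.082, 0, 0, 0, -0.03]
    - [0, 0.001, 0.082, 0, 0, 0, -0.03]
    - [0, 0.001, 0.082, 0, 0, 0, -0.03]
    - [0, 0.001, 0.082, 0, 0, 0, -0.03]
    - [0, 0.001, 0.082, 0, 0, 0, -0.03]
    - [0, 0.001, 0.082, 0, 0, 0, -0.03]
    - [0, 0.001, 0.082, 0, 0, 0, -0.03]
    - [0, 0.001, 0.082, 0, 0, 0, -0.03]
    - [0, 0.001, 0.082, 0, 0, 0, -0.03]
    - [0, 0, 0, 0, 0, 0, 0]
    - [0, 0, 0, -0.1, 0, 0, 0]
    - [0, 0, 0, -0.1, 0, 0, 0]
    - [0, 0, 0, -0.1, 0, 0, 0]
    - [0, 0, 0, 0, 0, 0, 0]

```text
time_s: 9.55
ee_pos: [0.6067, -0.1952, 0.072]
eef_rot: [3.141, 0.001, 2.447]
force: [-0.5, -0.4, -0.2]
grip_width: 0.0004
grip_force: 0.0
```

```bash
cat > tt.py <<'E'
from st import *
from scipy.spatial.transform import Rotation as R
def tab():
    o=st(); c=ctrl.camera("top"); 
    r=ctrl.cut_out("plunger_top",c)
    for q in r[:2]:
        p=px2w(c,*q["centre"],.095)[:2]-C; print("cap",round(q["conf"],2),np.hypot(*p).round(3),"table ang",(np.arctan2(p[1],p[0])+1.0834).round(3))
    for q in ctrl.cut_out("vase",c)[:2]: print("vase",px2w(c,*q["centre"],.17)[:2].round(3))
    return c
if __name__=="__main__": tab()
E
python3 tt.py
```

```text
9.55 TCP [ 0.6067 -0.1952  0.072 ] r 0.1375 ang rel 0.3907 yaw rel 0.3885 rp [3.141e+00 1.000e-03] F [-0.46 -0.39 -0.15]
vase [ 0.515 -0.095]
```

>>> move_arm:
  increments:
    - [0, 0.001, 0.082, 0, 0, 0, -0.03]
    - [0, 0.001, 0.082, 0, 0, 0, -0.03]
    - [0, 0.001, 0.082, 0, 0, 0, -0.03]
    - [0, 0.001, 0.082, 0, 0, 0, -0.03]
    - [0, 0.001, 0.082, 0, 0, 0, -0.03]
    - [0, 0.001, 0.082, 0, 0, 0, -0.03]
    - [0, 0.001, 0.082, 0, 0, 0, -0.03]
    - [0, 0.001, 0.082, 0, 0, 0, -0.03]
    - [0, 0.001, 0.082, 0, 0, 0, -0.03]
    - [0, 0.001, 0.082, 0, 0, 0, -0.03]
    - [0, 0.001, 0.082, 0, 0, 0, -0.03]
    - [0, 0.001, 0.082, 0, 0, 0, -0.03]
    - [0, 0, 0, 0, 0, 0, 0]

```text
time_s: 11.0
ee_pos: [0.6311, -0.1518, 0.0717]
eef_rot: [3.141, 0.0, 2.809]
force: [0.4, -0.2, -0.1]
grip_width: 0.0006
grip_force: 0.0
```

```bash
python3 - <<'E'
from tt import *
tab(); c=ctrl.camera("wrist")
cv2.imwrite("pics/w6.png",c["color"])
E
```

```text
11.0 TCP [ 0.6311 -0.1518  0.0717] r 0.1376 ang rel 0.7547 yaw rel 0.7507 rp [3.141 0.   ] F [ 0.41 -0.24 -0.1 ]
cap 0.57 0.486 table ang 2.817
vase [ 0.72  -0.109]
```

View pics/w6.png

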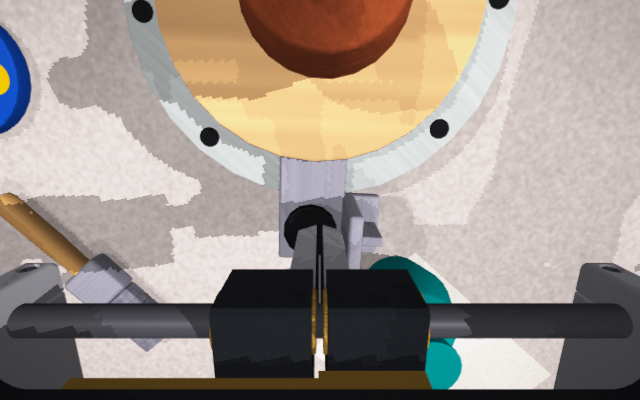

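The view shows the arm slightly short of the midpoint between the neighbouring holes at (209,136) and (439,128). The finger is against the stop side, and the turquoise vase is well below the gripper. I'll go on slowly.

>>> move_arm:
  increments:
    - [0, 0, 0.041, 0, 0, 0, -0.015]
    - [0, 0, 0.041, 0, 0, 0, -0.015]
    - [0, 0, 0.041, 0, 0, 0, -0.015]
    - [0, 0, 0.028, 0, 0, 0, -0.01]
    - [0, 0, 0.028, 0, 0, 0, -0.01]
    - [0, 0, 0, 0, 0, 0, 0]

```text
time_s: 11.8
ee_pos: [0.6335, -0.1438, 0.0715]
eef_rot: [3.142, -0.0, 2.873]
force: [-0.3, -0.4, -0.3]
grip_width: 0.0004
grip_force: 0.0
```

>>> move_arm:
  increments:
    - [0, 0, 0.022, 0, 0, 0, -0.008]
    - [0, 0, 0, 0, 0, 0, 0]
    - [0, 0, 0, 0, 0, 0, 0]

```text
time_s: 12.1
ee_pos: [0.6338, -0.143, 0.0715]
eef_rot: [3.142, 0.0, 2.88]
force: [-0.0, -0.5, 0.5]
grip_width: 0.0003
grip_force: 0.0
```

>>> move_arm:
  increments:
    - [0, 0, 0.022, 0, 0, 0, -0.008]
    - [0, 0, 0, 0, 0, 0, 0]
    - [0, 0, 0, 0, 0, 0, 0]

```text
time_s: 12.4
ee_pos: [0.6341, -0.1419, 0.0716]
eef_rot: [3.142, 0.0, 2.888]
force: [0.8, 1.0, 0.4]
grip_width: 0.0007
grip_force: 0.0
```

```bash
python3 st.py
```

```text
12.4 TCP [ 0.6341 -0.1419  0.0716] r 0.1376 ang rel 0.83 yaw rel 0.8296 rp [3.142 0.   ] F [0.79 0.98 0.38]
```

>>> move_arm:
  increments:
    - [0, 0, 0.022, 0, 0, 0, -0.008]
    - [0, 0, 0, 0, 0, 0, 0]
    - [0, 0, 0, 0, 0, 0, 0]

```text
time_s: 12.7
ee_pos: [0.6344, -0.1408, 0.0716]
eef_rot: [3.142, 0.0, 2.896]
force: [0.4, -0.4, -0.1]
grip_width: 0.0002
grip_force: 0.0
```

>>> move_arm:
  increments:
    - [0, 0, 0.022, 0, 0, 0, -0.008]
    - [0, 0, 0, 0, 0, 0, 0]
    - [0, 0, 0, 0, 0, 0, 0]

```text
time_s: 13.0
ee_pos: [0.6346, -0.1397, 0.0715]
eef_rot: [3.142, -0.0, 2.904]
force: [0.8, -1.1, -0.1]
grip_width: 0.0006
grip_force: 0.0
```

```bash
python3 - <<'E'
from st import *
st(); c=ctrl.camera("wrist")
a=c["color"][90:270,190:450]; cv2.imwrite("pics/w7.png",cv2.resize(a,None,fx=3,fy=3,interpolation=cv2.INTER_CUBIC))
E
```

```text
13.0 TCP [ 0.6346 -0.1397  0.0715] r 0.1376 ang rel 0.8461 yaw rel 0.8457 rp [ 3.142 -0.   ] F [ 0.76 -1.06 -0.09]
```

View pics/w7.png

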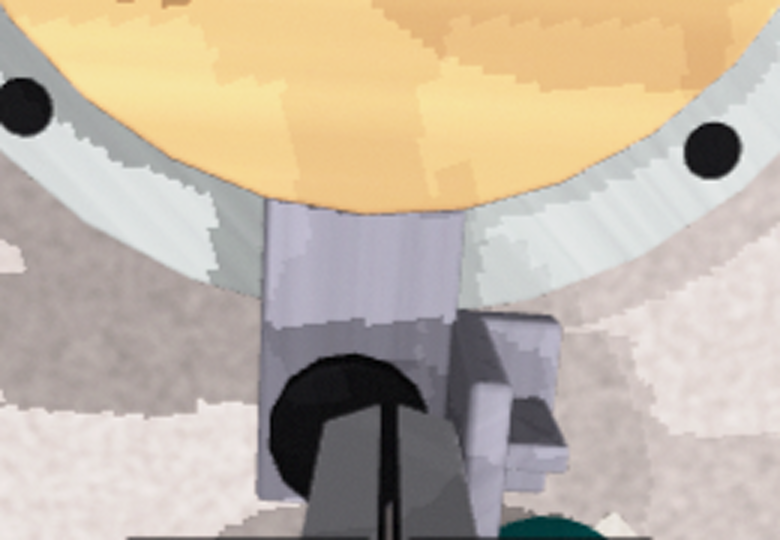

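The finger leads the cap by about 8.6 mm (0.062 rad), which puts the table at ≈0.783. I'll push gently a little more to feel whether it has locked.

>>> move_arm:
  increments:
    - [0, 0, 0.022, 0, 0, 0, -0.008]
    - [0, 0, 0, 0, 0, 0, 0]
    - [0, 0, 0, 0, 0, 0, 0]

```text
time_s: 13.35
ee_pos: [0.6349, -0.1386, 0.0715]
eef_rot: [3.142, -0.0, 2.912]
force: [-0.0, 0.1, -0.4]
grip_width: 0.0005
grip_force: 0.0
```

>>> move_arm:
  increments:
    - [0, 0, 0.022, 0, 0, 0, -0.008]
    - [0, 0, 0, 0, 0, 0, 0]
    - [0, 0, 0, 0, 0, 0, 0]

```text
time_s: 13.65
ee_pos: [0.6351, -0.1375, 0.0716]
eef_rot: [3.142, 0.0, 2.92]
force: [-0.0, -0.3, -0.9]
grip_width: 0.0006
grip_force: 0.0
```

>>> move_arm:
  increments:
    - [0, 0, 0.022, 0, 0, 0, -0.008]
    - [0, 0, 0, 0, 0, 0, 0]
    - [0, 0, 0, 0, 0, 0, 0]

```text
time_s: 13.95
ee_pos: [0.6353, -0.1367, 0.0715]
eef_rot: [-3.141, -0.0, 2.928]
force: [-0.7, -1.2, 0.5]
grip_width: 0.0005
grip_force: 0.8
```

>>> move_arm:
  increments:
    - [0, 0, 0.022, 0, 0, 0, -0.008]
    - [0, 0, 0, 0, 0, 0, 0]
    - [0, 0, 0, 0, 0, 0, 0]

```text
time_s: 14.25
ee_pos: [0.6355, -0.1362, 0.0716]
eef_rot: [-3.141, 0.0, 2.936]
force: [-1.9, -5.7, -0.0]
grip_width: 0.0004
grip_force: 2.9
```

```bash
python3 st.py
```

```text
14.25 TCP [ 0.6355 -0.1362  0.0716] r 0.1376 ang rel 0.8723 yaw rel 0.8775 rp [-3.141  0.   ] F [-1.89 -5.66 -0.03]
```

The force has jumped to 5.7 N against the motion, so the plunger has sprung up and the table is locked. I'll back off, lift away, and check from above.

>>> move_arm:
  increments:
    - [0, 0, -0.05, 0, 0, 0, 0]
    - [0, 0, -0.05, 0, 0, 0, 0]
    - [0, 0, -0.05, -0.1, 0, 0, 0]
    - [0, 0, 0, -0.4, 0, 0, 0]
    - [0, 0, 0, -0.6, 0, 0, 0]
    - [0, 0, 0, -0.8, 0, 0, 0]
    - [0, -0.3, 0, -0.8, 0, 0, 0]
    - [0, -0.6, 0, -0.4, 0, 0, 0]
    - [0, -0.6, -0.6, 0, 0, 0, 0]
    - [0, -0.6, -0.6, 0, 0, 0, 0]
    - [0, -0.6, -0.6, 0, 0, 0, 0]
    - [0, 0, -0.6, 0, 0, 0, 0]
    - [0, 0, -0.6, 0, 0, 0, 0]
    - [0, 0, -0.6, 0, 0, 0, 0]
    - [0, 0, 0, 0, 0, 0, 0]
    - [0, 0, 0, 0, 0, 0, 0]

```text
time_s: 15.85
ee_pos: [0.7246, -0.3384, 0.2268]
eef_rot: [3.141, -0.0, 2.935]
force: [0.6, 0.6, -0.1]
grip_width: 0.0002
grip_force: 0.0
```

```bash
python3 - <<'E'
from tt import *
c=tab(); cv2.imwrite("pics/t2.png",cv2.resize(c["color"][120:290,250:490],None,fx=3.3,fy=3.3,interpolation=cv2.INTER_CUBIC))
g=cv2.cvtColor(c["color"],cv2.COLOR_BGR2GRAY)
a=-1.0834+.8; i,j=[round(v) for v in w2px(c,[*(C+.138*np.array([np.cos(a),np.sin(a)])),.1])]
w=(g[i-7:i+8,j-7:j+8]<45)*1.; yy,xx=np.mgrid[i-7:i+8,j-7:j+8]
for z in(.1,.093):
    p=px2w(c,(w*yy).sum()/w.sum(),(w*xx).sum()/w.sum(),z)[:2]-C; print(w.sum(),z,np.hypot(*p),np.arctan2(p[1],p[0])+1.0834)
E
```

```text
15.85 TCP [ 0.7246 -0.3384  0.2268] r 0.3216 ang rel 0.282 yaw rel 0.8769 rp [ 3.141 -0.   ] F [ 0.57  0.6  -0.12]
cap 0.47 0.15 table ang 0.754
vase [ 0.515 -0.093]
vase [ 0.711 -0.098]
58.0 0.1 0.13650116394358422 0.8133058069280997
58.0 0.093 0.13773834347523972 0.8093772260095454
```

View pics/t2.png

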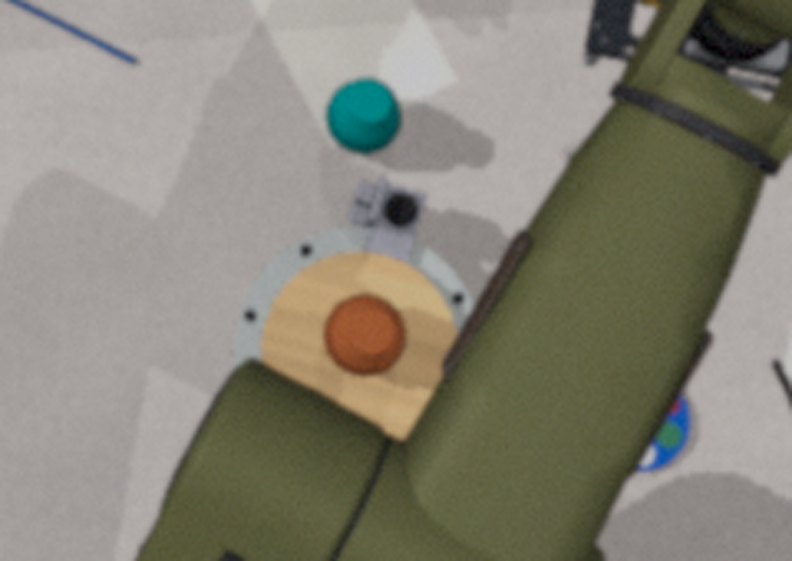

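The top view shows the arm one hole on, at ≈0.81 rad (the hole plus its free play, held locked). The vase stands on the disc, and the gripper is well clear. I'll hand in.

```bash
python3 -c "
from station import ctrl
print(ctrl.hand_in())"
```

```text
the job is handed in; nothing more can be done
None
```

I handed the job in with the table locked at the next hole, at about 0.81 rad by the top camera (allowed 0.735 to 0.835). The vase is still standing on the disc and the gripper is clear. That the plunger is up I judged from the table holding firm against about 5.7 N, not from seeing it. The hand-in gave no verdict.

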